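# Put the red marker in the lower tier of the stall's kit box

## Robot

A 6-joint arm with a two-finger parallel gripper is mounted at the origin on a cart in front of the work surface, level with it; the furniture and walls round the work are solid. World frame = base frame: x ahead of the robot, y to its left, z up, the work surface at z = 0. Lengths are in mm, angles in rad, forces in N, time in s.
With the tool pointing down it reaches from about 300 to 775 mm from the base axis. Payload 14.6 kg.
Tool frame: the origin (TCP) lies on the centre line of the jaws, within the pads' length; the fingertips stand 19 mm ahead of it and the grasp point (between the pads) is the TCP (bot.tip_reach is the distance from the TCP to the fingertips, in mm); z points along the fingers, y is the line along which they close (so a half turn about z gives the same grasp; the last joint's range is limited). The gripper opens to 85 mm and grips with 20 to 120 N. Pads are 22 mm wide; open, the fingers measure 114 mm over their backs; the gripper's body (76 mm by 85 mm) begins 54 mm behind the grasp point. The pads swing forward as they close: fully open they stand 13 mm farther back than shut.
Start: joints at [1.077, 0.3, 1.521, -0, 1.321, -0.067], TCP at [227.674, 500.654, 250.281] pointing down, gripper open.
Joint ranges: [-3.03, 3.03], [-0.79, 2.21], [0.23, 2.52], [-1.04, 4.18], [0, 3.07], [-2.55, 2.55]. Speed limits (rad/s): [2.22, 2.22, 2.57, 3.14, 3.14, 3.14].

## Interface

Orientations are given as a unit quaternion [w, x, y, z].
In Python, from rig import bot gives the robot as it stands. Calls block until the motion is done:
- bot.move_to(position, orientation): joint-space move of the TCP to a pose.
- bot.servo_line(position, attitude=None, speed=150, until_force=None): straight line of the TCP; attitude=None keeps the orientation; speed is the mean speed in mm/s. With until_force (N) it stops when the force on the tool has changed by that much, and returns True; else False.
- bot.move_joints(angles): joint-space move.
- bot.move_gripper(opening, grip_force=None): finger opening in mm; grip_force is the grip in N (None keeps the last); returns when the fingers have stopped.
- bot.dwell(seconds).
- bot.ik(position, orientation): joint angles nearest the present ones, or None.
- bot.read_state(): the state.
- bot.read_camera(name): name is "scene" or "side" or "wrist"; returns a dict with "image" (400x640x3 uint8, blue, green, red), "depth" (400x640 float32, mm along the optical axis (not along the pixel's ray), 0 where there is no reading), "fovy" (degrees; the focal length in pixels is half the picture's height over the tangent of half this angle, whatever the lens; pixels are square), "cx", "cy" (the principal point, pixels), "eye" and "attitude" of the camera in the world; the wrist camera has in their place "mount" (4x4, takes a point from camera to tool coordinates, whose origin is the TCP and whose axes are the flange's). Camera axes: x right, y down, z forward; pixel columns grow to the right and rows downward; lengths in mm; the calibration is good to about 2 mm. A picture is of the moment at which its call begins: read the wrist's pose just before it.
A pose or a line that the arm cannot do raises bot.MotionError and nothing moves.
- bot.finish_job(): hands the job in; it is judged then, once.
The state is a dict: "clock": time; "joint_positions": joint angles; "qvel": joint speeds; "effort": joint torques, N m; "ee_pos": TCP position; "tool_rot": TCP orientation; "ft_force": force on the tool from outside, world axes, zero at the start; "moment": the same for the moment, N m; "grip_width": finger opening in mm; "grip_force": force on a finger pad.
Only numpy, scipy, OpenCV 4.12 (cv2) and the standard library are available. Lean on these libraries where they do the work, as an engineer would, in place of code of your own. Each camera call takes 0.05 s, during which the arm holds its last target. There are 200 camera calls.

## Task

Swing the green flap of the wooden kit box up and over past upright and leave it standing open. Then lay the red-capped marker flat on the bottom of the lower tier that the flap was covering.

Things in the scene. Friction and masses are not known exactly. Their poses are not given: they have to be found in the camera images.
- flap (a joint): Hinge of the green flap (93 x 170 x 4 mm) over the lower tier. 0 = shut, level on the rim; grows as the near edge rises and swings away from the robot; 1.57 upright, stop at 2.7; may start slightly ajar. Stiff: 1 to 2 N at the bar moves it, and it stays at any angle it is left. Hinge line: along y of well_floor, 46.5 mm in its +x and 53 mm above it.
- flap_bar (a point): Middle of the flap's pull: round steel bar, 10 mm thick, 90 mm long, parallel to the hinge, an 8 mm arm at each end; 140.5 mm from the hinge line, turns freely between finger pads. Shut, it is 58 mm above the table, 40 mm clear in front of the box's near wall: to straddle it from above, closing along the box's x, open the fingers only about 40 mm. The point turns with the flap.
- well_floor (a point): Centre of the lower tier's floor, 5 mm above the table, in the fixed wooden kit box (165 mm in x, 175 in y, rim 55 mm above the table, walls 5 mm). x runs from the box's near wall to the hinge and the shallow upper tier with two wooden pegs behind it, y along the hinge, z up. The lower tier is 88 (x) by 165 (y) mm inside, 50 mm deep.
- red_marker_mid (a point): Centre of the marker with a white barrel and red cap, lying on the table on its side, 17 x 125 x 17 mm, 22 g; its length is along the point's y axis; the centre is 8.5 mm above the table. A marker with a blue cap and an all-black one lie near it; behind them stands a blue cash box, its raised lid about 250 mm high, to be passed on the robot's side.
Things that resemble listed ones, but are neither listed nor needed, are in the scene too. What is shaped like the part that bears red_marker_mid but purple or yellow is not meant.

How it is judged (in metres and radians):
On the way:
1. the flap is swung up to upright or beyond (value of joint flap above 1.5 rad), for 0.2 s.
At the end, for the whole second after the job is handed in: The flap stands still, upright or swung farther over (joint above 1.5 rad), and the red marker lies inside the lower tier, flat (within 10 degrees) on its floor (its centre less than 18 mm above the floor) (value of joint flap above 1.5 rad and velocity of joint flap between -0.1 and 0.1 rad/s and x of red_marker_mid in the frame of well_floor between -0.044 and 0.044 m and y of red_marker_mid in the frame of well_floor between -0.082 and 0.082 m and z of red_marker_mid in the frame of well_floor below 0.018 m and angle between red_marker_mid's own y axis and vertical between 1.4 and 1.74 rad); the robot touches nothing.
It also fails if it takes over 61 s, if anything falls off the work surface, if the arm or the gripper's body presses on something with over 40 N, if the wrist force passes 120 N, or if a joint passes its speed limit or range.

## Working session

There is one attempt and no reset: what is moved stays moved. The work goes in short steps, each a Python script; the robot and the scene stay as the last script left them, time stands still between calls to the robot, and variables do not carry over. Pictures are saved under pics/ and viewed, at most 10 in all, crops included, and the job is handed in when it is done.

```bash
mkdir -p pics
cat > h.py <<'E'
import numpy as np, cv2
from rig import bot
from scipy.spatial.transform import Rotation as R
def rq(q): return R.from_quat([q[1],q[2],q[3],q[0]])
def qw(r): x=r.as_quat(); return [x[3],x[0],x[1],x[2]]
def cam(name):
    s=bot.read_state(); c=bot.read_camera(name)
    f=200/np.tan(np.radians(c["fovy"])/2)
    if name=="wrist":
        T=np.eye(4);T[:3,:3]=rq(s["tool_rot"]).as_matrix();T[:3,3]=s["ee_pos"];M=T@np.array(c["mount"])
    else:
        M=np.eye(4);a=np.array(c["attitude"]);M[:3,:3]=rq(a).as_matrix() if a.size==4 else a;M[:3,3]=c["eye"]
    c["M"]=M;c["f"]=f;return c
def plane(c,uv,z):
    uv=np.atleast_2d(uv).astype(float)
    d=np.c_[(uv[:,0]-c["cx"])/c["f"],(uv[:,1]-c["cy"])/c["f"],np.ones(len(uv))]@c["M"][:3,:3].T
    o=c["M"][:3,3];return o+d*((z-o[2])/d[:,2])[:,None]
def cloud(c):
    v,u=np.mgrid[:400,:640];d=c["depth"]
    p=np.stack([(u-c["cx"])/c["f"]*d,(v-c["cy"])/c["f"]*d,d],-1)
    return p@c["M"][:3,:3].T+c["M"][:3,3]
def down(yaw): # tool z down; tool y (closing) along world direction yaw
    y=np.array([np.cos(yaw),np.sin(yaw),0]);z=np.array([0,0,-1.]);return R.from_matrix(np.c_[np.cross(y,z),y,z])
E
python3 - <<'E'
from h import *
for n in("scene","side"):
    c=cam(n);cv2.imwrite(f"pics/{n}0.png",c["image"]);print(n,c["fovy"],c["cx"],c["cy"],c["M"].round(2).tolist())
    np.savez(f"{n}0.npz",**{k:np.array(v) for k,v in c.items()})
s=bot.read_state();print(s)
E
```

```text
scene 55.86593539339939 318.18535401300664 199.60160581692784 [[0.72, -0.54, 0.44, 210.15], [-0.69, -0.55, 0.47, -489.9], [-0.01, -0.64, -0.77, 820.23], [0.0, 0.0, 0.0, 1.0]]
side 42.735650584647374 325.7551388118961 201.24600832070797 [[-0.86, -0.22, 0.45, 12.5], [-0.5, 0.37, -0.78, 1023.0], [0.0, -0.9, -0.43, 663.1], [0.0, 0.0, 0.0, 1.0]]
{'clock': 0.1, 'joint_positions': array([ 1.07740753e+00,  3.00405040e-01,  1.52152083e+00, -2.79972122e-06,
        1.32072206e+00, -6.66030856e-02]), 'qvel': array([ 0.00132564, -0.00100758, -0.00187842, -0.00065849,  0.00089704,
        0.00113611]), 'effort': array([ 9.04901262e-04, -5.44384539e+01, -3.62368155e+01, -8.90583760e-05,
        3.09282121e-03, -7.22218556e-05]), 'ee_pos': array([227.58279042, 500.4907661 , 249.78303478]), 'tool_rot': array([-1.44510294e-04,  2.11776643e-01,  9.77317950e-01, -5.07464493e-04]), 'ft_force': array([-0.55776903, -0.14483453,  0.49358011]), 'moment': array([0.05162368, 0.05394974, 0.00254278]), 'grip_force': 0.0, 'grip_width': 85.13568048998832}
```

View pics/scene0.png

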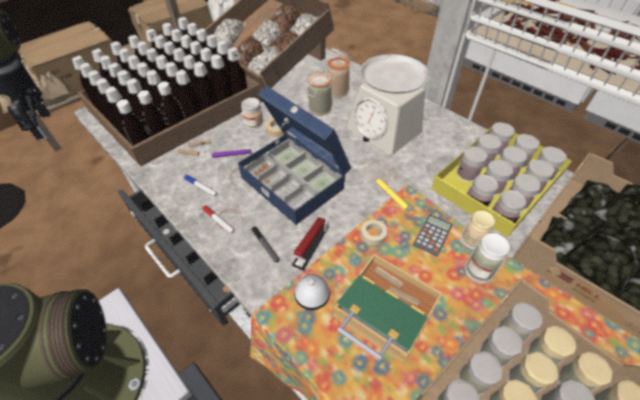

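View pics/side0.png

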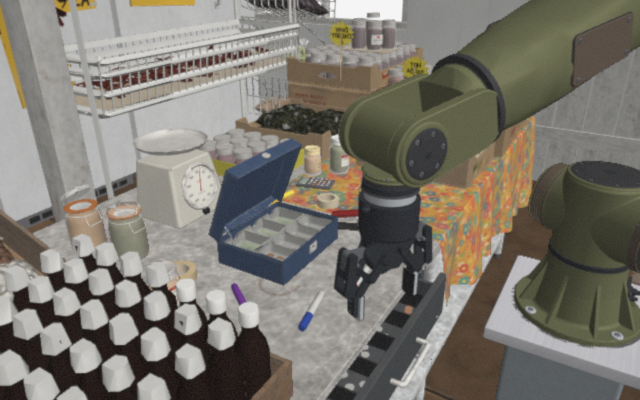

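The scene view shows the box with its green flap around (385,305), the pull bar near (362,338), and the red-capped marker at (217,219) with its cap at the upper left. The side view shows neither of them; the arm hides the marker.

```bash
cat > m.py <<'E'
from h import *
c=dict(np.load("scene0.npz"));im=c["image"];hsv=cv2.cvtColor(im,cv2.COLOR_BGR2HSV);P=cloud(c)
# flap
g=cv2.inRange(hsv,(65,80,30),(95,255,160));g[:250]=0;g[:,:320]=0;g[:,460:]=0
n,l,st,_=cv2.connectedComponentsWithStats(g);k=1+st[1:,4].argmax();m=l==k;print(st[k])
p=P[cv2.erode(m.astype(np.uint8),np.ones((5,5)))>0];p=p[p[:,2]>20];ce=p.mean(0);nrm=np.linalg.svd(p-ce,full_matrices=0)[2][2];print("flap centre",ce,"normal",nrm*np.sign(nrm[2]),"z",np.percentile(p[:,2],[2,98]))
cs=cv2.findContours(m.astype(np.uint8),0,1)[0];cn=max(cs,key=len)[:,0]
w=plane(c,cn,57)[:,:2].astype(np.float32);r=cv2.minAreaRect(w);print(r,cv2.boxPoints(r).tolist())
# bar, depth
ys,xs=np.mgrid[:400,:640]
sel=(P[...,2]>45)&(P[...,2]<75)&(xs>325)&(xs<400)&(ys>310)&(ys<365)&(hsv[...,1]<70)
q=P[sel];print("bar",len(q),np.median(q,0),q.min(0),q.max(0))
# marker
r=cv2.inRange(hsv,(0,120,80),(10,255,255))|cv2.inRange(hsv,(170,120,80),(180,255,255))
r[:195]=0;r[230:]=0;r[:,:195]=0;r[:,240:]=0
wh=cv2.inRange(hsv,(0,0,205),(180,60,255));wh[:200]=0;wh[240:]=0;wh[:,:198]=0;wh[:,240:]=0
for nme,mm in(("red",r),("white",wh)):
    y,x=np.nonzero(mm);print(nme,len(x),x.min(),x.max(),y.min(),y.max(),plane(c,[[x.mean(),y.mean()]],10)[0])
cv2.imwrite("pics/crop.png",cv2.resize(np.hstack([im[180:260,180:300],im[280:360,310:430]]),None,fx=3.3,fy=3.3))
E
python3 m.py
```

```text
[ 339  277   86   72 2532]
flap centre [ 528.58356436 -338.97155911   69.26409951] normal [0.83472777 0.1609786  0.52660748] z [60.97283111 74.69933064]
((530.6886596679688, -332.16851806640625), (79.01287078857422, 166.05691528320312), 9.92422866821289) [[477.46380615234375, -257.19122314453125], [506.08294677734375, -420.76336669921875], [583.9135131835938, -407.14581298828125], [555.2943725585938, -243.57366943359375]]
bar 72 [ 490.2555487  -372.91211654   72.54503424] [ 452.51676362 -407.03001876   46.8055279 ] [ 515.10921769 -283.35607984   74.96327351]
red 46 203 212 206 214 [429.62345996 197.17948718  10.        ]
white 107 201 231 205 236 [431.07843929 133.87048672  10.        ]
```

View pics/crop.png

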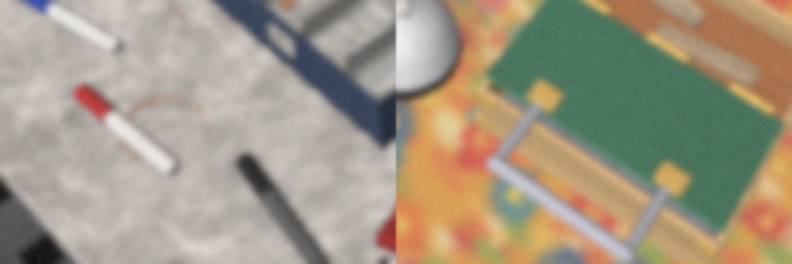

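The crop confirms a red-capped marker about along y at x≈430, and the bar in front of the flap. Next I take a close look from the wrist at both, on the way.

Run:
```python
from h import *
c=dict(np.load("scene0.npz"))
print(plane(c,[[204.2,207.9],[232.1,230.9]],9), plane(c,[[340,329.4],[380.3,356.4]],63))
q=qw(down(np.radians(-9.9)))
for n,p in(("mk",[380,150,340]),("bx",[450,-320,330])):
    a=[qw(down(np.radians(-9.9)+k*np.pi)) for k in(0,1)]
    a=[(np.abs(np.array(bot.ik(p,x))-bot.read_state()["joint_positions"]).max(),x) for x in a if bot.ik(p,x) is not None]
    bot.move_to(p,min(a,key=lambda t:t[0])[1])
    c=cam("wrist");cv2.imwrite(f"pics/w{n}.png",c["image"]);np.savez(f"w{n}.npz",**{k:np.array(v) for k,v in c.items()})
    s=bot.read_state();print(n,s["clock"],s["joint_positions"].round(2),s["ee_pos"],c["M"].round(2).tolist())
a=np.hstack([cv2.imread("pics/wmk.png"),cv2.imread("pics/wbx.png")])
cv2.imwrite("pics/both.png",np.vstack([cv2.imread("pics/wmk.png"),cv2.imread("pics/wbx.png")])[::1,::1] if 0 else cv2.resize(a,(800,250)))
```

```text
[[427.94137457 210.58865367   9.        ]
 [437.71754919  91.89963066   9.        ]] [[ 436.34629551 -302.66060167   63.        ]
 [ 454.23547622 -393.96267315   63.        ]]
mk 1.6083 [ 0.29 -0.08  1.74  0.    1.49  0.46] [379.93296022 150.65785847 339.71518201] [[0.99, -0.16, -0.06, 393.04], [-0.17, -0.93, -0.32, 233.72], [0.0, 0.33, -0.94, 462.63], [0.0, 0.0, 0.0, 1.0]]
bx 3.3917 [-0.68  0.26  1.39  0.    1.49 -0.51] [ 450.4652181  -319.07942069  330.2621632 ] [[0.99, -0.16, -0.06, 463.48], [-0.17, -0.93, -0.32, -235.97], [0.0, 0.33, -0.94, 453.05], [0.0, 0.0, 0.0, 1.0]]
```

View pics/wbx.png

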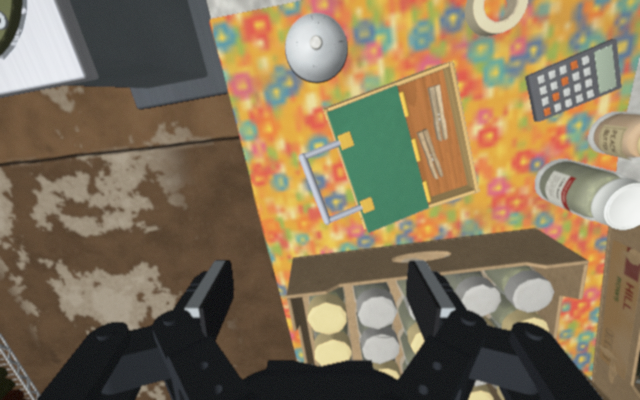

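View pics/wmk.png

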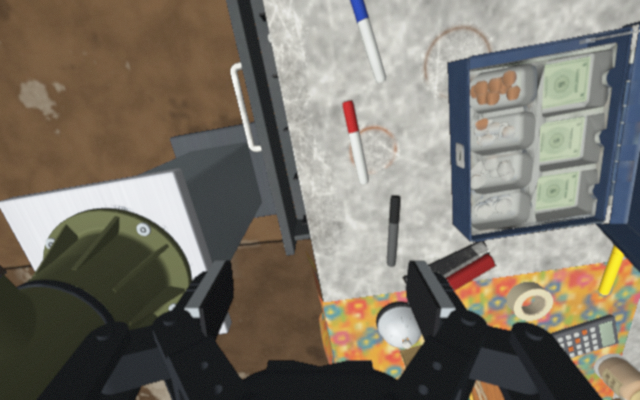

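The wrist view shows the box: the bar's ends at about (306,156) and (326,221), hinge knuckles at (404,103) and (426,190), and far rim corners at (453,65) and (476,190). The box yaw is therefore about +10°. In the other view the red marker runs from (348,101) to (363,183).

Run:
```python
from h import *
S=dict(np.load("scene0.npz"));B=dict(np.load("wbx.npz"));K=dict(np.load("wmk.npz"))
def ray(c,uv): 
    d=c["M"][:3,:3]@np.array([(uv[0]-c["cx"])/c["f"],(uv[1]-c["cy"])/c["f"],1]);return c["M"][:3,3],d/np.linalg.norm(d)
def tri(a,b):
    (o,d),(p,e)=a,b;t=np.linalg.lstsq(np.c_[d,-e],p-o,rcond=None)[0];return (o+d*t[0]+p+e*t[1])/2,np.linalg.norm(o+d*t[0]-p-e*t[1])
e=[tri(ray(S,u),ray(B,v)) for u,v in(((340,329.4),(306,156)),((380.3,356.4),(326,221)))]
print("bar tri",e);
print("bar z58",plane(B,[[306,156],[326,221]],58).round(1).tolist())
print("hinge",plane(B,[[404,103],[414,147],[426,190]],58).round(1).tolist())
print("far rim",plane(B,[[453,65],[476,190]],55).round(1).tolist(),"near flap",plane(B,[[328,108],[368,230]],58).round(1).tolist())
P=cloud(B);hsv=cv2.cvtColor(B["image"],cv2.COLOR_BGR2HSV);g=cv2.inRange(hsv,(65,80,30),(95,255,160));g=cv2.erode(g,np.ones((7,7)))>0
g[:60]=0;g[235:]=0;g[:,:320]=0;g[:,430:]=0
p=P[g];A=np.c_[p[:,:2]-p.mean(0)[:2],np.ones(len(p))];print("flap plane",p.mean(0),np.linalg.lstsq(A,p[:,2],rcond=None)[0])
hs=cv2.cvtColor(K["image"],cv2.COLOR_BGR2HSV);roi=np.zeros((400,640),np.uint8);roi[90:195,335:375]=1
r=(cv2.inRange(hs,(0,120,80),(10,255,255))|cv2.inRange(hs,(170,120,80),(180,255,255)))*roi;w=cv2.inRange(hs,(0,0,215),(180,40,255))*roi
m=cv2.morphologyEx(r|w,cv2.MORPH_CLOSE,np.ones((7,7)));n,l,st,_=cv2.connectedComponentsWithStats(m);k=1+st[1:,4].argmax();cn=np.argwhere(l==k)[:,::-1]
wp=plane(K,cn,9)[:,:2].astype(np.float32);print("marker",cv2.minAreaRect(wp),st[k],plane(K,[[348,101],[363,183]],9).round(1).tolist())
```

```text
bar tri [(array([ 433.68791041, -306.09507449,   74.40202227]), np.float64(1.93164370789135)), (array([ 446.41561766, -395.64829225,   82.89824743]), np.float64(3.2041809231985936))]
bar z58 [[433.2, -309.8, 58.0], [443.9, -405.3, 58.0]]
hinge [[564.7, -265.4, 58.0], [573.1, -322.0, 58.0], [585.2, -383.3, 58.0]]
far rim [[626.8, -232.1, 55.0], [653.5, -396.0, 55.0]] near flap [[471.2, -255.3, 58.0], [500.5, -429.2, 58.0]]
flap plane [ 528.69393694 -326.18589739   69.28086586] [-3.57613643e-01  1.64702337e-02  6.92808659e+01]
marker ((439.20208740234375, 154.46929931640625), (26.64186668395996, 124.06600189208984), 3.42519211769104) [343 101  22  83 697] [[431.0, 216.1, 9.0], [437.1, 92.6, 9.0]]
```

```bash
cat >> h.py <<'E'
YAW=np.radians(9.6);X=np.array([np.cos(YAW),np.sin(YAW),0]);Y=np.array([-X[1],X[0],0]);Z=np.array([0,0,1.])
H=np.array([573,-325,58.])
def bar(phi,off=12): return H+off*Y-140.5*np.cos(phi)*X+140.5*np.sin(phi)*Z
def best(p,yaw):
    q0=bot.read_state()["joint_positions"];c=[]
    for k in(0,1):
        q=qw(down(yaw+k*np.pi));j=bot.ik(p,q)
        if j is not None:c.append((np.abs(np.array(j)-q0).max(),q))
    return min(c,key=lambda t:t[0])[1]
def st(t=""):
    s=bot.read_state();f=s["ft_force"];print(t,"t%.1f"%s["clock"],s["ee_pos"].round(1),"F",f.round(1),"w%.1f g%.1f"%(s["grip_width"],s["grip_force"]));return s
E
python3 - <<'E'
from h import *
b=bar(0.155);q=best(b+[0,0,80],YAW)
bot.move_to(b+[0,0,80],q);bot.move_gripper(42);st("pre")
print(bot.servo_line(b,speed=120,until_force=8));st("at")
bot.move_gripper(0,25);st("closed")
c=cam("wrist");cv2.imwrite("pics/grip.png",c["image"])
E
```

```text
pre t4.6 [ 434.2 -336.4  159.9] F [ 0.7 -0.6  0.2] w41.9 g0.0
False
at t5.4 [ 434.4 -336.6   80.4] F [-0.8  0.   0. ] w42.1 g0.0
closed t5.8 [ 437.1 -336.1   80.9] F [24.4  4.6 -4.9] w9.0 g25.6
```

View pics/grip.png

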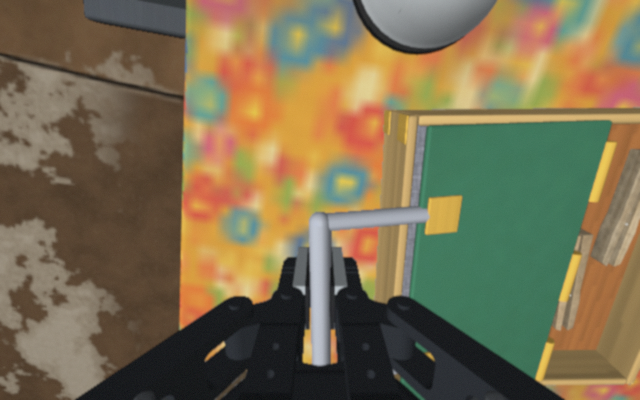

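The bar lies between the pads, in image column 320. The arm is pulled in +x, so I null that force and then swing along the arc, correcting as it goes.

```bash
cat > arc.py <<'E'
from h import *
import sys
off=float(sys.argv[1]);ph=np.arange(0.155,2.06,0.1);d=off;dz=0
for _ in range(6):
    f=bot.read_state()["ft_force"]@X
    if abs(f)<5:break
    d+=f/9;bot.servo_line(bar(ph[0])+d*X,speed=30);bot.dwell(.1)
st("null d=%.1f"%d)
for p in ph[1:]:
    bot.servo_line(bar(p)+d*X+dz*Z,speed=90)
    s=bot.read_state();f=s["ft_force"];r=-np.cos(p)*X+np.sin(p)*Z   # outward radial
    fr=f@r
    if abs(fr)>5: # shift hinge estimate along radial
        c=np.clip(fr/9,-2.5,2.5)*r;d+=c@X;dz+=c[2]
    st("%.2f fr%.1f d%.1f dz%.1f"%(p,fr,d,dz))
    if np.linalg.norm(f)>45 or s["grip_width"]<6: print("stop");break
E
python3 arc.py 0
```

```text
null d=2.8 t6.2 [ 437.3 -336.    80. ] F [ 4.8 -0.9 -1.1] w9.1 g25.8
0.26 fr-8.3 d3.7 dz-0.2 t6.5 [ 440.4 -335.4   94. ] F [ 8.4 -0.7 -1.9] w8.8 g25.9
0.35 fr2.4 d3.7 dz-0.2 t6.8 [ 444.4 -334.6  106.6] F [-2.2 -1.7  0.4] w9.1 g25.9
0.46 fr5.7 d3.1 dz0.0 t7.2 [ 449.8 -333.7  119.4] F [-4.7 -2.4  2.8] w8.9 g25.9
0.56 fr0.0 d3.1 dz0.0 t7.5 [ 456.3 -332.5  131.7] F [ 0.3 -2.   0. ] w8.9 g25.4
0.66 fr2.6 d3.1 dz0.0 t7.8 [ 464.  -331.2  143.4] F [-2.3  0.1  1.4] w9.0 g25.4
0.76 fr8.1 d2.5 dz0.7 t8.1 [ 472.8 -329.6  154.2] F [-6.   1.5  5.9] w8.7 g25.5
0.86 fr0.6 d2.5 dz0.7 t8.4 [ 482.5 -327.9  164.3] F [-1.5  1.8 -0.3] w8.8 g25.1
0.96 fr6.5 d2.1 dz1.2 t8.7 [ 493.3 -326.1  173.4] F [-3.7  3.6  5.8] w8.9 g25.3
1.05 fr5.1 d1.8 dz1.7 t9.0 [ 504.7 -324.1  181.4] F [-3.   5.   4.6] w8.8 g25.4
1.16 fr4.2 d1.8 dz1.7 t9.3 [ 516.9 -321.9  188.1] F [-3.3  5.4  3.5] w8.9 g25.3
1.26 fr5.7 d1.6 dz2.3 t9.6 [ 529.8 -319.8  193.3] F [-3.8  5.2  5. ] w9.1 g25.4
1.36 fr2.0 d1.6 dz2.3 t9.9 [ 542.7 -317.7  197.1] F [-0.7  5.1  2.1] w9.0 g25.0
1.46 fr3.4 d1.6 dz2.3 t10.2 [ 556.3 -315.5  199.6] F [-1.5  5.2  3.3] w8.8 g25.1
1.56 fr2.4 d1.6 dz2.3 t10.6 [ 570.  -313.2  200.5] F [-0.4  5.7  2.5] w8.9 g25.1
1.66 fr-0.2 d1.6 dz2.3 t10.9 [ 583.7 -311.   199.9] F [-0.4  3.8 -0.3] w8.9 g25.1
1.76 fr2.1 d1.6 dz2.3 t11.2 [ 597.6 -308.6  198.5] F [-0.5  5.7  2.1] w8.9 g25.1
1.86 fr0.6 d1.6 dz2.3 t11.5 [ 611.  -306.5  195.2] F [0.4 3.8 0.3] w8.8 g25.1
1.96 fr2.4 d1.6 dz2.3 t11.8 [ 624.2 -304.3  190.8] F [0.8 4.1 1.9] w9.1 g25.2
2.06 fr3.3 d1.6 dz2.3 t12.1 [ 636.9 -302.2  185. ] F [2.3 2.9 2.3] w9.0 g25.3
```

The flap reached 2.06 rad. Now I release it, retreat on the robot's side and take the marker.

Run:
```python
from h import *
bot.move_gripper(40);p=bot.read_state()["ee_pos"]
bot.servo_line(p+[0,0,110],speed=200);st("up")
v=np.array([430,-230,300.]);bot.move_to(v,best(v,YAW))
m=np.array([434,153,120.]);y=np.radians(3);bot.move_to(m,best(m,y));bot.move_gripper(52);st("over")
c=cam("wrist");cv2.imwrite("pics/mk2.png",c["image"])
print(bot.servo_line([434,153,21],speed=100,until_force=8));st("dn")
bot.move_gripper(0,30);st("grip")
p=bot.read_state()["ee_pos"];bot.servo_line(p+[0,0,200],speed=200);st("lift")
c=cam("wrist");cv2.imwrite("pics/mk3.png",c["image"])
cv2.imwrite("pics/mk23.png",np.vstack([cv2.resize(cv2.imread(f"pics/mk{i}.png"),(480,300)) for i in(2,3)]))
```

```text
up t13.2 [ 636.6 -302.2  293. ] F [-0.2  0.2 -0.6] w39.7 g0.0
over t15.9 [434.2 152.6 120.2] F [-0.2 -0.4  0.4] w52.4 g0.0
False
dn t17.1 [434.3 153.1  21.5] F [-0.5 -0.5  0.4] w51.8 g0.0
grip t17.5 [434.3 153.1  21.5] F [-0.1 -1.   6.6] w16.5 g30.0
lift t18.7 [433.9 153.  220.4] F [ 0.3 -0.  -0.8] w16.4 g29.2
```

View pics/mk23.png

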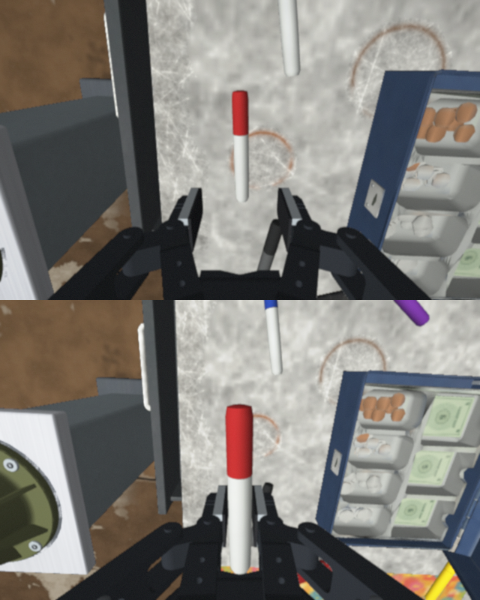

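The marker is held with its red cap away from the palm. I compute where its ends are relative to the TCP before placing it.

Run:
```python
from h import *
c=cam("wrist");s=bot.read_state()
print((plane(c,[[319,140],[320,363]],s["ee_pos"][2]-12)-s["ee_pos"]).round(1))
v=np.array([430,-230,300.])
bot.move_to(v,best(v,YAW))
w=H+1.6*X-46.5*X;p=w.copy();p[2]=220
bot.move_to(p,best(p,YAW));st("above");print(w)
c=cam("wrist");cv2.imwrite("pics/well.png",c["image"])
```

```text
[[ -5.1  64.8 -12. ]
 [  2.3 -62.5 -12. ]]
above t20.9 [ 528.8 -331.6  220.5] F [ 1.3  0.  -0.1] w16.2 g29.2
[ 528.72877794 -332.48791673   58.        ]
```

View pics/well.png

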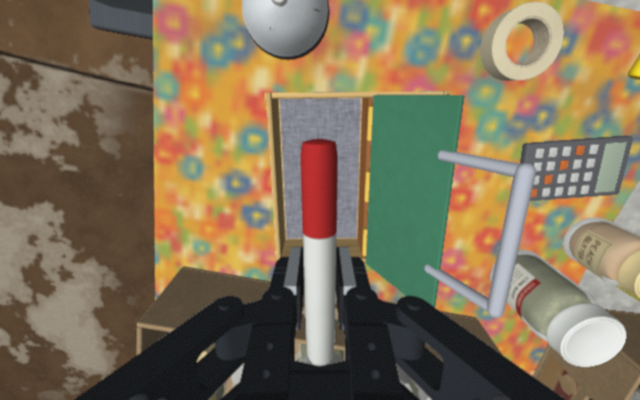

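The well is open and empty. It lies between columns 280 and 365 and rows 96 and 240, with the marker centred over it and the flap well back. I check the y centre and the clearance to the carton, then lower.

Run:
```python
from h import *
c=cam("wrist");w=H-44.9*X
e=plane(c,[[322,97],[322,240],[279,170],[364,170]],55)-w;print("y",(e@Y).round(1),"x",(e@X).round(1))
P=cloud(c).reshape(-1,3);d=P-w;m=(abs(d@X)<60)&(d@Y<-92)&(d@Y>-160)&(P[:,2]>30)&(P[:,2]<190);q=P[m]
print("carton",m.sum(),np.percentile((q-w)@Y,[2,50,98]) if m.any() else 0,np.percentile(q[:,2],[50,98]) if m.any() else 0)
```

```text
y [ 81.9 -61.   14.5  14.7] x [  1.1   1.8 -40.3  42.3]
carton 213 [-159.43833503 -156.25890747 -154.49832273] [82.89524561 93.89006394]
```

Run:
```python
from h import *
w=H-44.9*X;w[2]=70
bot.servo_line(w,speed=150,until_force=10);w[2]=28
print(bot.servo_line(w,speed=50,until_force=6));st("dn")
bot.move_gripper(34);bot.dwell(.2);p=bot.read_state()["ee_pos"]
print(bot.servo_line(p+[0,0,200],speed=150,until_force=15));st("up")
v=np.array([430,-250,320.]);bot.move_to(v,best(v,YAW));bot.dwell(.3)
c=cam("wrist");cv2.imwrite("pics/end.png",c["image"]);st("end")
```

```text
False
dn t23.1 [ 528.9 -332.6   28.4] F [ 0.5  0.  -1.3] w16.5 g29.2
True
up t24.0 [ 528.  -332.9   30.9] F [-1.5 -0.   2.5] w34.1 g0.0
end t25.5 [ 430.1 -250.1  319.5] F [-0.6 -0.5  0.7] w34.2 g0.0
```

View pics/end.png

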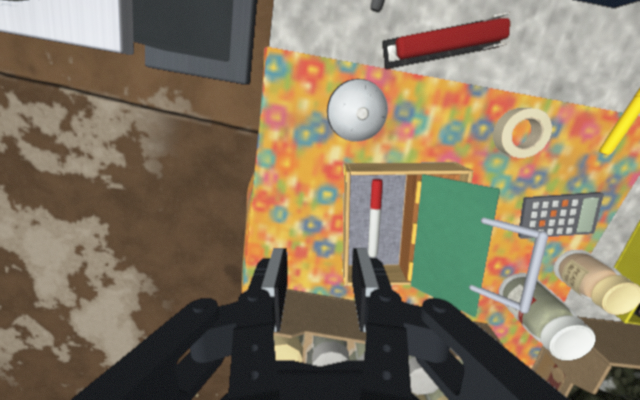

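The lift stopped early on a small force change, but the scene is intact: the marker lies in the well from (376,180) to (373,257), and the flap stands open. I check its length at floor height and hand in.

Run:
```python
from h import *
c=cam("wrist");e=plane(c,[[376,179],[373,258]],14)-(H-44.9*X);print((e@X).round(1),(e@Y).round(1))
P=cloud(c);print([P[v,u].round(0).tolist() for u,v in((376,190),(375,215),(374,245),(390,230))])
l=np.ptp(e@Y)
if 112<l<138: print(bot.finish_job())
```

```text
[-2.9  0.4] [ 64.4 -66. ]
[[517.0, -284.0, 21.0], [525.0, -322.0, 20.0], [534.0, -370.0, 23.0], [558.0, -349.0, 5.0]]
the job is handed in; nothing more can be done
None
```

The flap stands open at about 2.06 rad, the red-capped marker lies flat on the floor of the lower tier, and I handed the job in at about 26 s. The lift after release stopped early (a force change over 15 N), so the arm swung clear from inside the well; the last picture shows nothing disturbed, and no verdict came back.

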